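# Unclip a filter cassette from its dock

### The job

Take the white filter cassette off its dock: straddle its blue tab, hold the yellow release plate down gently with the fingertips, grip the tab, and with the plate still held down slide the cassette straight out of the open front. Do not tear at the clip or ram the plate. Then set the cassette down gently, upright, in the empty grey tray, let go, and leave the two bottles and the stack of dishes where they are.

Things in the scene. Friction and masses are not known exactly. Their poses are not given: they have to be found in the camera images.
- dock: Grey dock fixed on the bench, 100 x 102 mm: a channel along its x axis, open at the front (-x, towards the robot). Origin: centre of its underside; x points to the back stop, z up. Channel floor 14 mm above the origin; 1.5 mm play each side of the cassette, which can leave only by sliding along dock -x: the yellow plate is above it. After 80 mm it is clear of everything and may be lifted.
- clip: Yellow release plate with the clip it works; origin at the dock's origin while up, goes down with the plate. Plate: a U open to the front, from -32 to +46 mm along dock x, its two wings 9 to 45 mm from the centre line, either side of the blue tab. Its top is about 70 mm above the bench, but set 6 mm higher or lower on each dock, unmeasured: feel for it with fingers 20 to 40 mm apart.
- clip_teeth (a point): Point midway between the clip's two steel teeth, at their tops; moves down with the plate, springs up with it. The plate yields at 3.5 N and takes 7.5 N at 4.5 mm; from 4 mm down the teeth are clear of the cassette's lugs (2 mm behind them); at 7 mm (9.7 N) it meets a hard stop. The lugs have passed when the cassette has slid 22 mm. Over 25 N on plate or teeth breaks the clip.
- cassette_tab (a point): Loose white filter cassette, about 150 g, body 60 (x) x 44 (y) x 32 (z) mm, 58 mm over two side lugs, with an upright blue grip tab on top, 30 (x) x 12 (y) mm, its top 86 mm above the cassette's underside. This point lies in the tab, on the cassette's middle, 60 mm above its underside; axes parallel to the dock's at the start. In the dock the underside is 14 mm above the bench.
- tray: Open grey tray fixed on the bench, outside 90 (x) x 80 (y) x 25 (z) mm, inside 82 x 72 mm, walls and floor 4 mm. Origin: centre of its underside. The cassette fits in with its sides parallel to the tray's, either way round.
- white_bottle_mid (a point): Bystander: white bottle with blue cap, 42 mm diameter, 68 mm high, loose; point at half height.
- small_bottle_mid (a point): Bystander: white bottle with white cap, 42 mm diameter, 68 mm high, loose; point at half height.
- dishes_mid (a point): Bystander: stack of round clear dishes, 61 mm diameter, 62 mm high, loose; point at half height.

How it is judged:
On the way, in this order (a step that is already met when the one before it is completed fails the run):
1. The release plate is held down (4 mm or more) by the fingers while the cassette is still home in the dock (z of clip in the frame of dock below -0.0037 m and contact force between the fingers and clip above 2 N and x of cassette_tab in the frame of dock above -0.005 m), for 0.2 s.
2. The cassette has slid 12 mm out with the plate still held down by the fingers (z of clip in the frame of dock below -0.002 m and contact force between the fingers and clip above 0.5 N and x of cassette_tab in the frame of dock below -0.012 m).
3. The cassette is out of the dock's front (x of cassette_tab in the frame of dock below -0.072 m).
At the end, for the whole second after the job is handed in: The cassette stands upright (within 6 degrees) on the floor of the grey tray, inside its walls, at rest and released (horizontal distance between cassette_tab and tray below 0.018 m and z of cassette_tab in the frame of tray below 0.068 m and angle between cassette_tab's own z axis and vertical below 0.1 rad and linear speed of cassette below 0.02 m/s); the robot touches nothing.
It fails at once if The release plate is pressed with more than 25 N (contact force between the fingers and clip above 25 N).
It fails at once if The cassette is pulled against the clip's teeth with more than 25 N (contact force between cassette and clip above 25 N).
It fails at once if The cassette is dropped or thrown into the tray (over 0.35 m/s just above its floor) (horizontal distance between cassette_tab and tray below 0.03 m and z of cassette_tab in the frame of tray below 0.074 m and linear speed of cassette above 0.35 m/s).
It fails at once if A bystander is moved by more than 20 mm (distance of any of white_bottle_mid, small_bottle_mid, dishes_mid from where it was at the start of the episode above 0.02 m).
It also fails if it takes over 45 s, if anything falls off the work surface, if the arm or the gripper's body presses on something with over 40 N, if the wrist force passes 120 N, or if a joint passes its speed limit or range.

### The arm

A 6-joint arm with a two-finger parallel gripper is mounted at the origin on a cart in front of the work surface, level with it; the furniture and walls round the work are solid. World frame = base frame: x ahead of the robot, y to its left, z up, the work surface at z = 0. Lengths are in m, angles in rad, forces in N, time in s.
With the tool pointing down it reaches from about 0.3 to 0.875 m from the base axis. Payload 6.4 kg.
Tool frame: the origin (TCP) lies at the very end of the fingers, on their centre line; the grasp point (between the pads) lies ctrl.pinch_z behind it (ctrl.pinch_z is the distance from the TCP to the grasp point, in m); y points along the fingers, z is the direction in which the jaws open and shut, and the axes are right-handed (so a half turn about y gives the same grasp; the last joint's range is limited). The gripper opens to 85 mm and grips with 20 to 120 N. Pads are 22 mm wide; open, the fingers measure 114 mm over their backs; the gripper's body (76 mm by 85 mm) begins 54 mm behind the grasp point. The pads swing forward as they close: fully open they stand 13 mm farther back than shut.
Start: joints at [1.035, 0.181, 1.607, -0, 1.354, -0.206], TCP at [0.186, 0.544, 0.231] pointing down, gripper open.
Joint ranges: [-2.99, 2.99], [-0.89, 2.07], [0.3, 2.58], [-1.14, 4.28], [0, 2.63], [-3.12, 3.12]. Speed limits (rad/s): [2.57, 2.57, 3.01, 3.14, 3.14, 3.14].

### API

Orientations are given as a unit quaternion [w, x, y, z].
In Python, from bench import ctrl gives the robot as it stands.
- The arm moves only by the shell command python3 -m pendant 'ROWS'. ROWS is JSON, one flat list of numbers, 7 for each row, row after row: the shift along the world's x, y, z in m, then the turn, a rotation vector about the world's x, y, z in degrees, then the finger opening in m, from 0 to 0.0854. In form: [tx, ty, tz, rx, ry, rz, hand, tx, ty, tz, rx, ry, rz, hand, ...]. A call has 1 to 12 rows; each row shifts and turns the commanded pose from where the row before left it; what a row does not reach is not made up. A row lasts 1/8 s, in which the tool goes at most 62.5 mm and 10.7 degrees, less where a joint would pass 70% of its speed; a pose out of reach is approached as far as the arm can. A call with a gripper value outside its range is refused whole. The fingers move at their own pace and stop on an object; the grip force is fixed at half the most. Time passes only in rows, so rows that do not move let the fingers close. It gives the time, the measured TCP pose, the force and the opening at its end, in the units of the state.
- ctrl.get_obs(): the state, without advancing time (a new reading comes with each control period).
- ctrl.camera(name): name is "scene" or "top" or "wrist"; returns the picture (384x512x3 uint8, red, green, blue); there is no depth.
- ctrl.camera_info(name): a dict with "fx", "fy", "cx", "cy" (pixels), "origin" and "rotation" of the camera in the world; the wrist camera has in their place "tool_from_camera" (4x4, takes a point from camera to tool coordinates, whose origin is the TCP and whose axes are the tool frame's). Camera axes: x right, y down, z forward; pixel columns grow to the right and rows downward; lengths in m; the calibration is good to about 2 mm. A picture is of the moment at which its call begins: read the wrist's pose just before it. camera_info takes no time and is no camera call.
- ctrl.hand_in(): hands the job in, once; it reports no verdict.
Trained networks look in the newest picture that a camera, given by its name, has taken for a name from the list of things; names that differ only in an ending like _2 or _b are one class to them, and where a whole thing is asked for, a point or a joint stands for the part that bears it (a point fixed in the world has none). Each returns a list of dicts, best first, with "score" (0 to 1); they miss things now and then, are a little off and sometimes report something else, mostly with a low value. They report only what shows in the picture. A call takes as long as a camera call.
- ctrl.silhouettes(target, camera): "mask" (384x512 bool, what is visible of it) and "bbox" ([left, top, right, bottom] in pixels, round what is visible of it).
The state is a dict: "time_s": time; "q": joint angles; "dq": joint speeds; "joint_efforts": joint torques, N m; "eef_pos": TCP position; "eef_rot": TCP orientation; "wrist_force": force on the tool from outside, world axes, zero at the start; "torque": the same for the moment, N m; "opening": opening from 0.0 (shut) to 1.0 (fully open).
Only numpy, scipy, OpenCV 4.12 (cv2) and the standard library are available. Lean on these libraries where they do the work, as an engineer would, in place of code of your own. Each camera call takes 0.05 s, during which the arm holds its last target.

## Working session

There is one attempt and no reset: what is moved stays moved. The work goes in short steps, Python scripts to look and compute and a shell command to move; the robot and the scene stay as the last step left them, time stands still between calls to the robot, and variables do not carry over. Pictures are saved under pics/ and viewed, and the job is handed in when it is done.

```bash
ls; mkdir -p pics; python3 - <<'E'
from bench import ctrl
import cv2,json
o=ctrl.get_obs();print(o, ctrl.pinch_z)
for n in ("scene","top","wrist"):
    im=ctrl.camera(n);cv2.imwrite(f"pics/{n}0.png",im[:,:,::-1]);print(n,ctrl.camera_info(n))
E
```

```text
pics
{'time_s': 0.0, 'q': array([ 1.03468171e+00,  1.81549866e-01,  1.60800228e+00, -1.87424595e-06,
        1.35382027e+00, -2.06320584e-01]), 'dq': array([-1.11981066e-03,  2.52880632e-04,  7.64641930e-04,  1.45487366e-05,
       -5.64959945e-04,  1.67696378e-03]), 'joint_efforts': array([-1.62450997e-03, -4.44858742e+01, -3.51339912e+01, -4.84224402e-04,
        9.03480104e-03,  1.58589643e-05]), 'eef_pos': array([0.18591728, 0.54352523, 0.23038197]), 'eef_rot': array([-0.6969282 ,  0.69810143, -0.11629957,  0.11584426]), 'wrist_force': array([-0.27127079, -0.13942396,  0.3323769 ]), 'torque': array([0.01845756, 0.0150981 , 0.00079996]), 'opening': 0.9997489552701028} 0.0187
scene {'fx': 406.6059366985227, 'fy': 406.6059366985227, 'cx': 254.9683184668807, 'cy': 196.06375399619054, 'origin': array([ 0.1939277 , -0.83869003,  0.50201916]), 'rotation': array([-0.51517361,  0.82222722, -0.2083602 ,  0.12298202])}
top {'fx': 396.532392046884, 'fy': 396.532392046884, 'cx': 253.89387153406594, 'cy': 192.80117982512442, 'origin': array([ 0.41119509, -0.07038379,  0.91196363]), 'rotation': array([-0.08182956,  0.70451808, -0.70053108,  0.07883148])}
wrist {'fx': 319.8802475245622, 'fy': 319.8802475245622, 'cx': 256.3248610426142, 'cy': 191.367552881284, 'tool_from_camera': array([[-5.58258571e-04,  9.65193843e-01,  2.61534959e-01,
        -6.68379988e-02],
       [ 5.88017619e-04, -2.61534637e-01,  9.65193912e-01,
        -1.41344990e-01],
       [ 9.99999671e-01,  6.92614938e-04, -4.21547032e-04,
        -1.04710077e-03],
       [ 0.00000000e+00,  0.00000000e+00,  0.00000000e+00,
         1.00000000e+00]])}
```

View pics/scene0.png

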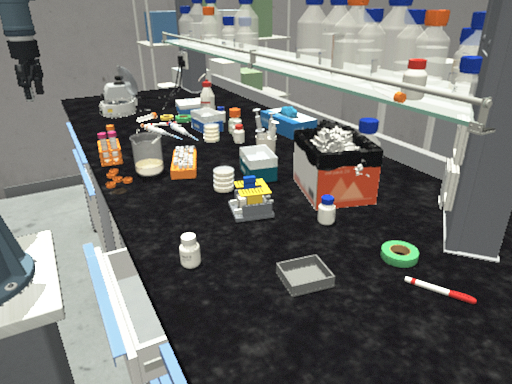

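View pics/top0.png

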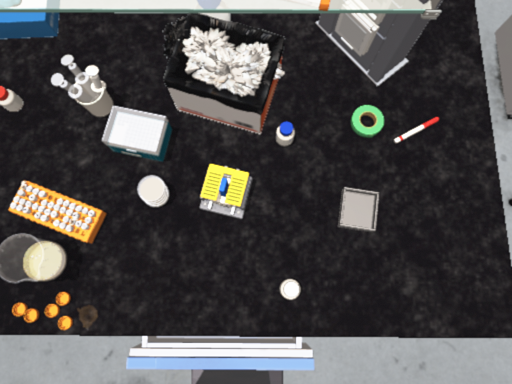

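```bash
cat > h.py <<'E'
from bench import ctrl
import numpy as np, cv2
from scipy.spatial.transform import Rotation as R
def Rq(q): return R.from_quat([q[1],q[2],q[3],q[0]]).as_matrix()
def cam(n,pose=None):
    i=ctrl.camera_info(n);K=np.array([[i['fx'],0,i['cx']],[0,i['fy'],i['cy']],[0,0,1]])
    if n=='wrist':
        p,q=pose;T=np.eye(4);T[:3,:3]=Rq(q);T[:3,3]=p;T=T@i['tool_from_camera'];return K,T[:3,:3],T[:3,3]
    return K,Rq(i['rotation']),np.array(i['origin'])
def ray(c,uv):
    K,Rm,o=c;d=np.linalg.inv(K)@np.array([uv[0],uv[1],1.]);return o,Rm@d
def atz(c,uv,z):
    o,d=ray(c,uv);return o+d*(z-o[2])/d[2]
def proj(c,P):
    K,Rm,o=c;x=(np.atleast_2d(P)-o)@Rm@K.T;return x[:,:2]/x[:,2:]
E
python3 - <<'E'
from h import *
m={}
for n in ("top","scene"):
    ctrl.camera(n); c=cam(n)
    for t in ("dock","clip","cassette_tab","tray","white_bottle_mid","small_bottle_mid","dishes_mid"):
        for s in ctrl.silhouettes(t,n)[:2]:
            ys,xs=np.nonzero(s['mask']); 
            if len(xs)==0: continue
            m[f"{n}_{t}"]=m.get(f"{n}_{t}",s['mask'])
            rr=cv2.minAreaRect(np.c_[xs,ys].astype(np.float32))
            print(n,t,round(s['score'],2),s['bbox'],len(xs),np.round([xs.mean(),ys.mean()],1),np.round(rr[0],1),np.round(rr[1],1),round(rr[2],1), np.round(atz(c,(xs.mean(),ys.mean()),{'clip':.07,'tray':.012,'cassette_tab':.09}.get(t,.034)),3))
np.savez('m.npz',**m)
im=ctrl.camera("top");cv2.imwrite("pics/topz.png",cv2.resize(im[140:240,130:390,::-1],None,fx=3,fy=3,interpolation=2))
im=ctrl.camera("scene");cv2.imwrite("pics/scz.png",cv2.resize(im[165:300,170:350,::-1],None,fx=4.4,fy=4.4,interpolation=2))
E
```

```text
top dock 0.61 [201.3, 161.9, 247.9, 215.7] 1784 [225.  189.7] [224.5 190. ] [46.1 47.1] 14.7 [ 0.622 -0.     0.034]
top clip 0.81 [200.1, 165.8, 246.8, 205.1] 1050 [224.6 183.4] [224.1 184. ] [40. 34.] 14.0 [ 0.627 -0.002  0.07 ]
top tray 0.73 [340.5, 188.4, 378.5, 230.4] 1397 [358.  209.4] [357.6 209.4] [36.8 39.8] 7.6 [ 0.582 -0.306  0.012]
top white_bottle_mid 0.7 [274.4, 122.1, 294.7, 141.9] 321 [284.5 133.5] [284.5 133. ] [22. 17.] 90.0 [ 0.758 -0.137  0.034]
top small_bottle_mid 0.75 [282.5, 283.4, 298.7, 298.8] 282 [289.  288.6] [289. 289.] [18. 18.] 90.0 [ 0.403 -0.143  0.034]
top dishes_mid 0.68 [137.1, 176.5, 169.0, 210.3] 781 [152.7 190.8] [152.8 190.8] [33.2 26.9] 45.0 [0.618 0.164 0.034]
scene dock 0.77 [229.6, 179.7, 271.6, 221.3] 1296 [251.9 202.7] [249.5 200.1] [40.6 44. ] 82.4 [ 0.614 -0.02   0.034]
scene clip 0.65 [232.5, 181.7, 271.0, 206.1] 500 [253.3 191.5] [252.5 191.6] [24.3 34.9] 83.3 [ 0.613 -0.031  0.07 ]
scene cassette_tab 0.76 [234.9, 176.7, 257.5, 203.5] 300 [244.8 190.2] [244.6 191.3] [14.7 34. ] 23.6 [ 0.579 -0.051  0.09 ]
scene tray 0.85 [276.9, 254.7, 331.5, 296.7] 1689 [304.3 275.5] [305.  274.6] [37.5 54.4] 74.1 [ 0.577 -0.31   0.012]
scene white_bottle_mid 0.97 [315.4, 194.1, 332.8, 224.5] 419 [325.7 210.3] [325.5 209.5] [29. 17.] 90.0 [ 0.751 -0.145  0.034]
scene small_bottle_mid 0.84 [181.0, 232.9, 198.6, 268.5] 609 [188.9 251.4] [189.  250.5] [35. 20.] 90.0 [ 0.398 -0.152  0.034]
scene dishes_mid 0.87 [211.3, 166.4, 234.7, 189.7] 510 [223.  179.5] [223.  179.5] [25. 20.] 90.0 [0.609 0.151 0.034]
```

View pics/topz.png

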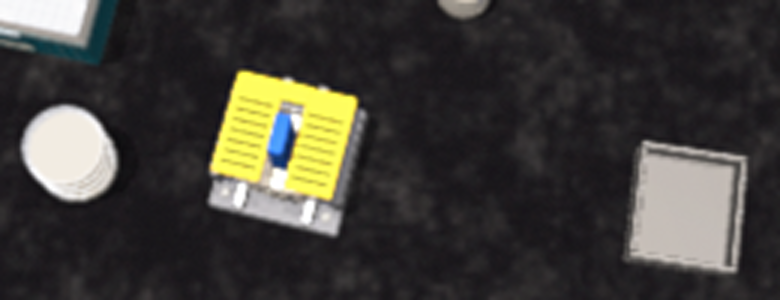

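View pics/scz.png

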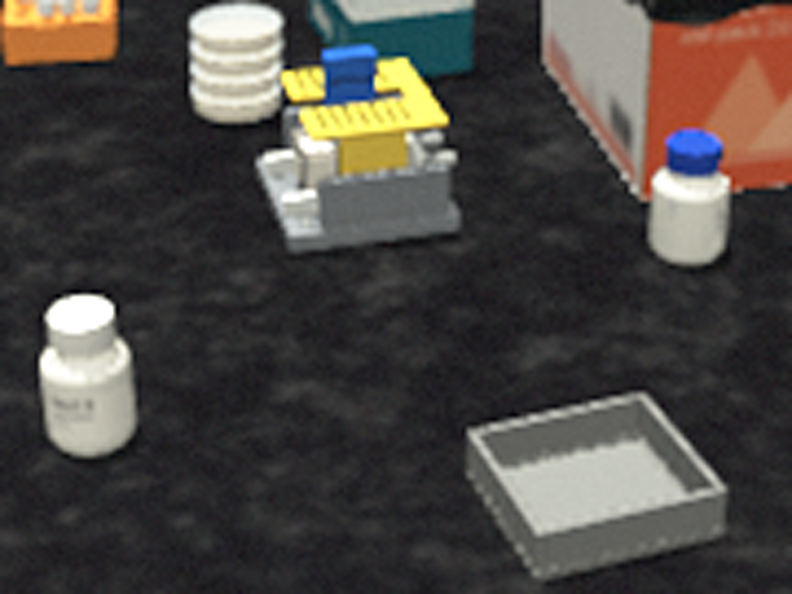

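```bash
cat >> h.py <<'E'
from scipy.optimize import least_squares
def hsv(im): return cv2.cvtColor(im,cv2.COLOR_RGB2HSV)
def yellow(im): 
    h=hsv(im); return ((h[...,0]>22)&(h[...,0]<36)&(h[...,1]>130)&(h[...,2]>110)).astype(np.uint8)
def blue(im):
    h=hsv(im); return ((h[...,0]>100)&(h[...,0]<125)&(h[...,1]>130)&(h[...,2]>60)).astype(np.uint8)
def dock2w(p,P):
    x,y,a=p;c,s=np.cos(a),np.sin(a);P=np.atleast_2d(P).astype(float);return np.c_[x+c*P[:,0]-s*P[:,1],y+s*P[:,0]+c*P[:,1],P[:,2]]
def polymask(pl,shape=(384,512)):
    m=np.zeros(shape,np.uint8);
    for p in pl: cv2.fillPoly(m,[np.round(p*16).astype(np.int32)],1,shift=4)
    return m
E
python3 - <<'E'
from h import *
im=ctrl.camera("top");c=cam("top")
y=yellow(im);y[:150]=0;y[230:]=0;y[:,:190]=0;y[:,265:]=0
hull=cv2.convexHull(cv2.findNonZero(y)); rr=cv2.minAreaRect(cv2.findNonZero(y));print(rr,y.sum())
box=cv2.boxPoints(rr); W=np.array([atz(c,b,.07) for b in box]);print(np.round(W,4),[np.linalg.norm(W[i]-W[i-1]) for i in range(4)])
ctr=W.mean(0);print(ctr)
for i in range(4):
    d=W[i]-W[i-1];print(np.degrees(np.arctan2(d[1],d[0])))
# tray
m=np.load('m.npz')['top_tray'].astype(np.uint8);rr=cv2.minAreaRect(cv2.findNonZero(m))
W=np.array([atz(c,b,.025) for b in cv2.boxPoints(rr)]);print('tray',W.mean(0),[np.linalg.norm(W[i]-W[i-1]) for i in range(4)],[np.degrees(np.arctan2(*(W[i]-W[i-1])[1::-1])) for i in range(4)])
b=blue(im);b[:150]=0;b[230:]=0;b[:,:190]=0;b[:,265:]=0
rr=cv2.minAreaRect(cv2.findNonZero(b));print(rr)
o=ctrl.get_obs();print(Rq(o['eef_rot']).round(3))
E
```

```text
((224.29412841796875, 184.3235321044922), (41.95866012573242, 35.41019821166992), 14.03624439239502) 1195
[[ 0.5976  0.0518  0.07  ]
 [ 0.6758  0.0356  0.07  ]
 [ 0.6528 -0.055   0.07  ]
 [ 0.5755 -0.0371  0.07  ]] [np.float64(0.09160012025774804), np.float64(0.07987899729031196), np.float64(0.09347561996941756), np.float64(0.07931657507198206)]
[ 0.62543696 -0.00116236  0.07      ]
76.05700318328373
-11.69332568862528
-104.25614689485458
166.9682897069232
tray [ 0.579724   -0.30193437  0.025     ] [np.float64(0.08199370925598967), np.float64(0.09280650876705017), np.float64(0.08386565973533618), np.float64(0.09261130669394342)] [np.float64(82.6221183663336), np.float64(-9.829381682515828), np.float64(-97.57918319661992), np.float64(169.0060022656732)]
((223.41177368164062, 186.3529510498047), (6.790997505187988, 16.97749137878418), 14.03624439239502)
[[ 0.946 -0.     0.324]
 [-0.324 -0.     0.946]
 [ 0.    -1.    -0.   ]]
```

```bash
python3 -m pendant '[0.015,-0.02,0.02,0,0,1,0.0854, 0.027,-0.034,0.01,0,0,1,0.0854, 0.027,-0.035,0,0,0,1,0.0854, 0.027,-0.035,0,0,0,1,0.0854, 0.027,-0.035,0,0,0,1,0.0854, 0.027,-0.035,0,0,0,0.9,0.0854, 0.027,-0.035,0,0,0,0,0.0854, 0.027,-0.035,0,0,0,0,0.0854, 0.027,-0.035,0,0,0,0,0.0854, 0.027,-0.035,0,0,0,0,0.0854, 0.027,-0.035,0,0,0,0,0.0854, 0.027,-0.035,0,0,0,0,0.06]'; python3 -m pendant '[0.027,-0.035,0,0,0,0,0.03, 0.027,-0.035,0,0,0,0,0.03, 0.027,-0.035,0,0,0,0,0.03, 0.027,-0.035,0,0,0,0,0.03, 0.01,-0.012,0,0,0,0,0.03, 0,0,0,0,0,0,0.03, 0,0,0,0,0,0,0.03]'
```

```text
time_s: 2.6
eef_pos: [0.499, 0.1388, 0.2615]
eef_rot: [0.703, -0.702, 0.08, -0.08]
wrist_force: [0.9, 1.0, -1.6]
opening: 0.818
time_s: 3.48
eef_pos: [0.6155, -0.0108, 0.2612]
eef_rot: [0.703, -0.702, 0.08, -0.079]
wrist_force: [-0.9, 0.5, 0.7]
opening: 0.353
```

```bash
python3 - <<'E'
from h import *
o=ctrl.get_obs();im=ctrl.camera("wrist");cv2.imwrite("pics/w1.png",im[:,:,::-1])
print(o['eef_pos'],Rq(o['eef_rot']).round(4),o['opening'],o['wrist_force'],o['time_s'])
np.savez('w1.npz',im=im,p=o['eef_pos'],q=o['eef_rot'])
E
```

```text
[ 0.61554518 -0.01078375  0.26122962] [[ 9.746e-01 -6.000e-04  2.240e-01]
 [-2.240e-01  5.000e-04  9.746e-01]
 [-7.000e-04 -1.000e+00  4.000e-04]] 0.3533958741612237 [-0.86512827  0.46195639  0.72894058] 3.475
```

View pics/w1.png

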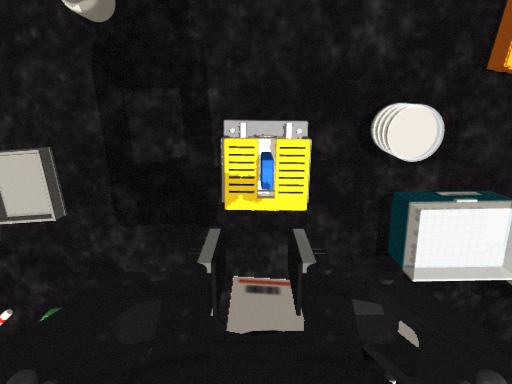

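```bash
cat > fit.py <<'E'
from h import *
import sys
d=np.load(sys.argv[1]);im=d['im'];c=cam('wrist',(d['p'],d['q']))
y=yellow(im);n,l,st,ce=cv2.connectedComponentsWithStats(y)
y0=cv2.morphologyEx(y,cv2.MORPH_CLOSE,np.ones((3,3)));n,l,st,ce=cv2.connectedComponentsWithStats(y0);k=1+np.argmax(st[1:,4]);y=(l==k).astype(np.uint8);print(st[k])
pts=cv2.findNonZero(y)
def hullpoly(p): return proj(c,dock2w(p[:3],np.array([[-.032,-.045,p[3]],[.046,-.045,p[3]],[.046,.045,p[3]],[-.032,.045,p[3]]])))
rr=cv2.minAreaRect(pts);box=cv2.boxPoints(rr);print(np.round(box,1),rr)
ctr=np.mean([atz(c,b,.07) for b in box],0)
S=4
hm=np.zeros((384,512),np.uint8);cv2.fillConvexPoly(hm,cv2.convexHull(pts),1)
def dist(p):
    q=hullpoly(p).astype(np.float32)
    h=cv2.convexHull(pts)[:,0].astype(np.float32)
    # edge rectangle of mask: compare polygon with minAreaRect corners expanded half px
    b=cv2.boxPoints(((rr[0][0],rr[0][1]),(rr[1][0]+1,rr[1][1]+1),rr[2]))
    res=[]
    for a in q: res.append(b[np.argmin(((b-a)**2).sum(1))]-a)
    return np.ravel(res)
for z in (.064,.07,.076,None):
    f=(lambda p:dist([*p,z])) if z else dist
    r=least_squares(f,[ctr[0]-.007,ctr[1],np.radians(-13)]+([] if z else [.07]))
    print(z,r.x.round(4),np.degrees(r.x[2]).round(2),r.cost.round(2),r.fun.round(1))
b=blue(im);n,l,st,ce=cv2.connectedComponentsWithStats(b)
u0=int(ctr[0]);
for k in range(1,n):
    if st[k,4]>80: print('blue',st[k],ce[k])
E
python3 fit.py w1.npz
```

```text
[ 224  138   87   73 5032]
[[224. 210.]
 [224. 138.]
 [310. 138.]
 [310. 210.]] ((267.0, 173.99996948242188), (85.99998474121094, 71.99998474121094), -0.0)
0.064 [ 6.171e-01 -4.000e-04 -2.214e-01] -12.69 12.76 [-0.8 -1.2 -2.9  1.2  3.3  1.4  0.5 -0.9]
0.07 [ 6.159e-01 -4.000e-04 -2.214e-01] -12.69 6.36 [-0.  -0.6 -2.2  0.5  2.6  0.8 -0.3 -0.3]
0.076 [ 6.147e-01 -3.000e-04 -2.214e-01] -12.69 3.82 [ 0.8 -0.1 -1.5 -0.3  1.8  0.  -1.2  0.3]
None [ 6.146e-01 -3.000e-04 -2.215e-01  7.670e-02] -12.69 3.8 [ 0.9  0.  -1.4 -0.3  1.7 -0.  -1.3  0.4]
blue [261 152  13  38 439] [266.60136674 170.36446469]
```

```bash
python3 - <<'E'
from h import *
d=np.load('w1.npz');im=d['im'];c=cam('wrist',(d['p'],d['q']))
y=yellow(im);y=cv2.morphologyEx(y,cv2.MORPH_CLOSE,np.ones((3,3)));y[:130]=0;y[215:]=0;y[:,:215]=0;y[:,320:]=0
for name,f in (('left',0),('right',1)):
    P=[]
    for r in range(144,207):
        xs=np.nonzero(y[r])[0];P.append(((xs[0]-.5 if f==0 else xs[-1]+.5),r))
    P=np.array(P);k=np.polyfit(P[:,1],P[:,0],1);
    a=atz(c,(np.polyval(k,140),140),.07);b=atz(c,(np.polyval(k,210),210),.07);v=b-a;print(name,k,a,b,np.degrees(np.arctan2(v[1],v[0])))
for name in ('top','bot'):
    P=[]
    for u in list(range(230,255))+list(range(280,305)):
        ys=np.nonzero(y[:,u])[0];P.append((u,ys[0]-.5 if name=='top' else ys[-1]+.5))
    P=np.array(P);k=np.polyfit(P[:,0],P[:,1],1)
    a=atz(c,(225,np.polyval(k,225)),.07);b=atz(c,(310,np.polyval(k,310)),.07);v=b-a;print(name,k,a,b,np.degrees(np.arctan2(v[1],v[0]))-90)
# blue tab: top face z=.1 and side; columns
bm=blue(im);bm[:140]=0;bm[200:]=0;bm[:,:230]=0;bm[:,300:]=0
for r in range(150,192,4): 
    xs=np.nonzero(bm[r])[0]; print(r,xs[[0,-1]] if len(xs) else None, end='; ')
print(atz(c,(267,155),.1),atz(c,(267,170),.1))
T=Rq(d['q']);
E
cat > z.py <<'E'
E
python3 - <<'E'
import numpy as np,cv2
im=np.load('w1.npz')['im'];cv2.imwrite('pics/w1z.png',cv2.resize(im[110:220,200:330,::-1],None,fx=5,fy=5,interpolation=2))
E
```

```text
left [2.30894777e-02 2.19903786e+02] [ 0.57654468 -0.03808088  0.07      ] [ 0.65061    -0.05535376  0.07      ] -13.127401582320973
right [-5.50115207e-02  3.17793683e+02] [0.5965966  0.04941578 0.07      ] [0.67052368 0.03156799 0.07      ] -13.57287022259432
top [1.84638109e-02 1.33070162e+02] [ 0.57422419 -0.03550069  0.07      ] [0.59535973 0.04954635 0.07      ] -13.956179992036397
bot [1.60413589e-02 2.05636957e+02] [ 0.64982982 -0.05487441  0.07      ] [0.67213384 0.03544998 0.07      ] -13.870702996104342
150 None; 154 [261 270]; 158 [261 272]; 162 [261 273]; 166 [261 273]; 170 [261 273]; 174 [261 272]; 178 [261 272]; 182 [261 272]; 186 [262 272]; 190 None; [0.59719763 0.00275845 0.1       ] [ 6.11369690e-01 -3.60333898e-04  1.00000000e-01]
```

View pics/w1z.png

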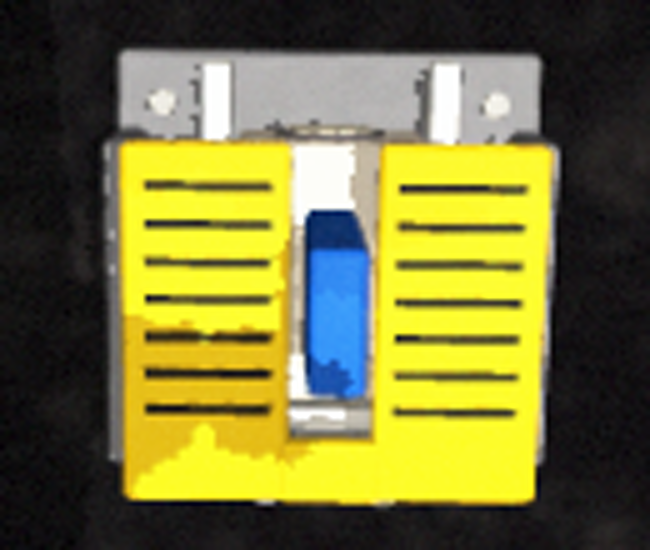

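```bash
python3 -m pendant '[0.0,0.005,-0.03,0,0,-0.3,0.03, 0,0.0048,-0.04,0,0,-0.3,0.03, 0.0005,0,-0.04,0,0,0,0.03, 0,0,-0.021,0,0,0,0.03, 0,0,0,0,0,0,0.03, 0,0,0,0,0,0,0.03]'; python3 - <<'E'
from h import *
o=ctrl.get_obs();im=ctrl.camera("wrist");cv2.imwrite("pics/w2.png",im[:,:,::-1])
print(o['eef_pos'],Rq(o['eef_rot']).round(4),o['opening'],o['wrist_force'],o['time_s'])
np.savez('w2.npz',im=im,p=o['eef_pos'],q=o['eef_rot'])
im=ctrl.camera("scene");cv2.imwrite("pics/s2.png",cv2.resize(im[90:230,170:350,::-1],None,fx=4,fy=4,interpolation=2))
E
```

```text
time_s: 4.28
eef_pos: [0.6173, -0.0016, 0.1318]
eef_rot: [-0.702, 0.702, -0.083, 0.084]
wrist_force: [0.7, 0.1, 0.2]
opening: 0.353
[ 0.61733275 -0.00163675  0.13180068] [[ 9.722e-01  2.000e-03  2.342e-01]
 [-2.342e-01 -3.000e-04  9.722e-01]
 [ 2.000e-03 -1.000e+00  1.000e-04]] 0.35326676607406554 [0.65751452 0.05689676 0.19970765] 4.275
```

View pics/w2.png

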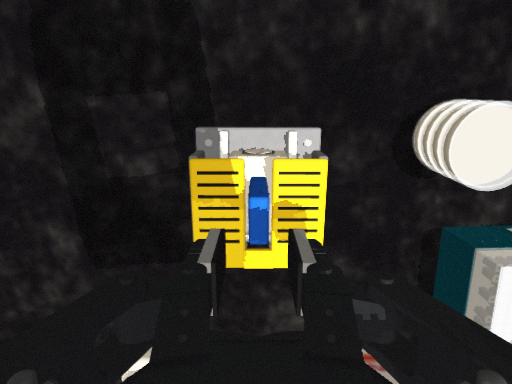

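View pics/s2.png

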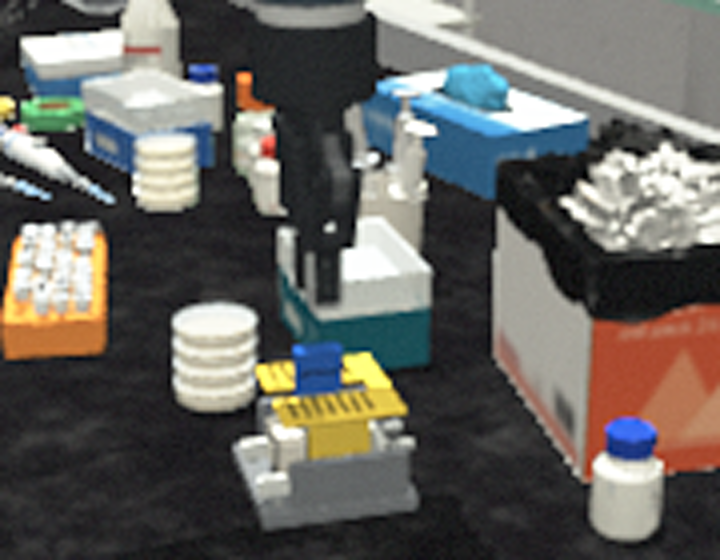

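```bash
python3 - <<'E'
from h import *
d=np.load('w2.npz');im=d['im'];c=cam('wrist',(d['p'],d['q']));T=Rq(d['q'])
cv2.imwrite('pics/w2z.png',cv2.resize(im[140:280,180:340,::-1],None,fx=5,fy=5,interpolation=2))
bm=blue(im);bm[:170]=0;bm[260:]=0;bm[:,:240]=0;bm[:,280:]=0
for r in range(176,250,6): 
    xs=np.nonzero(bm[r])[0]; print(r,xs[[0,-1]] if len(xs) else None, end='; ')
for uv in ((259.5,196),(259.5,221),(259.5,247)):
    P=atz(c,uv,.1);print(P,(T.T@(P-d['p'])).round(4))
for uv in ((190,200),(244,200),(273,200),(327,200)):
    P=atz(c,uv,.07);print(P,(T.T@(P-d['p'])).round(4))
E
```

```text
176 None; 182 [250 266]; 188 [250 266]; 194 [249 267]; 200 [249 268]; 206 [249 268]; 212 [249 267]; 218 [249 267]; 224 [249 267]; 230 [249 267]; 236 [249 267]; 242 [249 267]; 248 None; [0.60071521 0.00313912 0.1       ] [-0.0173  0.0318  0.0007]
[ 6.15276291e-01 -3.19951398e-04  1.00000000e-01] [-0.0024  0.0318  0.0008]
[ 0.63111192 -0.00408179  0.1       ] [0.0139 0.0318 0.0008]
[ 0.60113111 -0.04403196  0.07      ] [-0.0059  0.0618 -0.045 ]
[ 0.60948947 -0.00922618  0.07      ] [-0.006   0.0618 -0.0092]
[0.61397755 0.00946301 0.07      ] [-0.006   0.0618  0.01  ]
[0.62233341 0.04425838 0.07      ] [-0.006   0.0618  0.0458]
```

View pics/w2z.png

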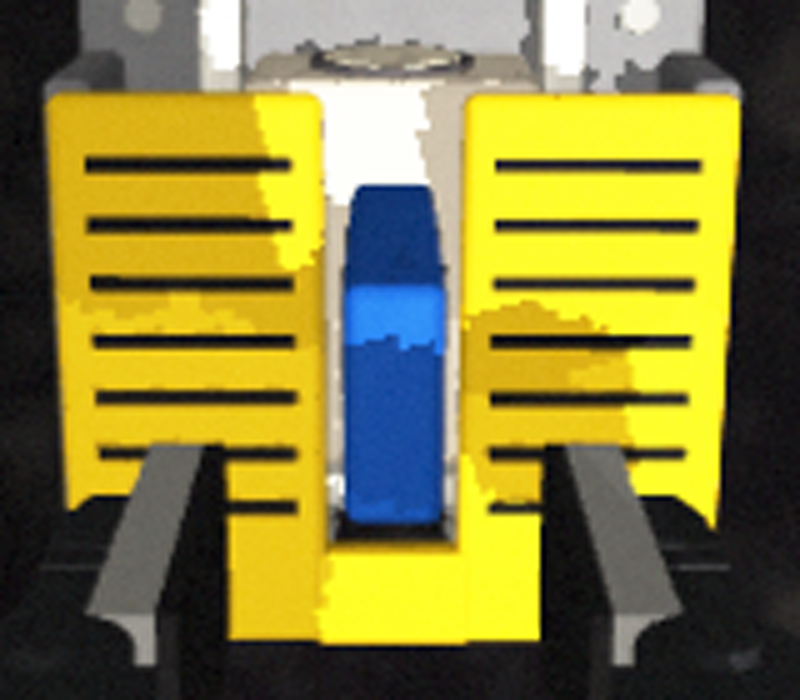

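```bash
python3 -m pendant '[-0.002,0.001,0,0,0,0,0.026, 0,0,-0.015,0,0,0,0.026, 0,0,-0.02,0,0,0,0.026, 0,0,-0.008,0,0,0,0.026, 0,0,0,0,0,0,0.026, 0,0,0,0,0,0,0.026]'; python3 - <<'E'
from h import *
o=ctrl.get_obs();print(o['eef_pos'],o['wrist_force'],o['opening'])
E
```

```text
time_s: 5.12
eef_pos: [0.6151, -0.0013, 0.0875]
eef_rot: [-0.702, 0.702, -0.084, 0.084]
wrist_force: [0.7, -0.4, 0.0]
opening: 0.303
[ 0.61505523 -0.00126408  0.08751458] [ 0.71782803 -0.39434687  0.03691376] 0.302586475691279
```

```bash
for i in 1; do python3 -m pendant '[0,0,-0.003,0,0,0,0.026, 0,0,-0.003,0,0,0,0.026, 0,0,-0.002,0,0,0,0.026, 0,0,0,0,0,0,0.026]'; done; python3 -m pendant '[0,0,-0.001,0,0,0,0.026, 0,0,0,0,0,0,0.026]';python3 -m pendant '[0,0,-0.001,0,0,0,0.026, 0,0,0,0,0,0,0.026]'
```

```text
time_s: 5.62
eef_pos: [0.6145, -0.0011, 0.0791]
eef_rot: [0.702, -0.702, 0.084, -0.084]
wrist_force: [0.7, -0.1, -0.1]
opening: 0.307
time_s: 5.88
eef_pos: [0.6147, -0.0012, 0.0783]
eef_rot: [0.702, -0.702, 0.084, -0.084]
wrist_force: [0.5, 0.2, 0.6]
opening: 0.306
time_s: 6.12
eef_pos: [0.6146, -0.0012, 0.0772]
eef_rot: [0.702, -0.702, 0.084, -0.084]
wrist_force: [0.5, 0.4, 0.1]
opening: 0.306
```

```bash
for i in a; do python3 -m pendant '[0,0,-0.001,0,0,0,0.026, 0,0,0,0,0,0,0.026]';python3 -m pendant '[0,0,-0.001,0,0,0,0.026, 0,0,0,0,0,0,0.026]'; python3 -m pendant '[0,0,-0.001,0,0,0,0.026, 0,0,0,0,0,0,0.026]'; done | grep -v rot
```

```text
time_s: 6.38
eef_pos: [0.6146, -0.0012, 0.0762]
wrist_force: [0.6, 0.3, 0.2]
opening: 0.301
time_s: 6.62
eef_pos: [0.6146, -0.0012, 0.0752]
wrist_force: [-0.3, -0.1, -0.1]
opening: 0.3
time_s: 6.88
eef_pos: [0.6146, -0.0012, 0.0742]
wrist_force: [0.1, -0.1, 0.2]
opening: 0.304
```

```bash
for i in a; do python3 -m pendant '[0,0,-0.001,0,0,0,0.026, 0,0,0,0,0,0,0.026]';python3 -m pendant '[0,0,-0.001,0,0,0,0.026, 0,0,0,0,0,0,0.026]'; python3 -m pendant '[0,0,-0.001,0,0,0,0.026, 0,0,0,0,0,0,0.026]'; done | grep -v rot
```

```text
time_s: 7.12
eef_pos: [0.6146, -0.0012, 0.0732]
wrist_force: [0.4, 0.0, -1.2]
opening: 0.305
time_s: 7.38
eef_pos: [0.6146, -0.0012, 0.0722]
wrist_force: [0.8, 0.8, 0.2]
opening: 0.305
time_s: 7.62
eef_pos: [0.6148, -0.0012, 0.0713]
wrist_force: [-0.3, 0.2, 0.4]
opening: 0.303
```

```bash
for i in a; do python3 -m pendant '[0,0,-0.001,0,0,0,0.026, 0,0,0,0,0,0,0.026]';python3 -m pendant '[0,0,-0.001,0,0,0,0.026, 0,0,0,0,0,0,0.026]'; python3 -m pendant '[0,0,-0.001,0,0,0,0.026, 0,0,0,0,0,0,0.026]'; done | grep -v rot
```

```text
time_s: 7.88
eef_pos: [0.6148, -0.0012, 0.0706]
wrist_force: [-0.9, 0.7, 3.4]
opening: 0.305
time_s: 8.12
eef_pos: [0.6148, -0.0012, 0.0695]
wrist_force: [-0.8, -0.3, 5.0]
opening: 0.303
time_s: 8.38
eef_pos: [0.6149, -0.0012, 0.0686]
wrist_force: [-1.7, -0.1, 5.0]
opening: 0.306
```

```bash
for i in a; do python3 -m pendant '[0,0,-0.001,0,0,0,0.026, 0,0,0,0,0,0,0.026]';python3 -m pendant '[0,0,-0.001,0,0,0,0.026, 0,0,0,0,0,0,0.026]'; python3 -m pendant '[0,0,-0.0008,0,0,0,0.026, 0,0,0,0,0,0,0.026, 0,0,0,0,0,0,0.026]'; done | grep -v rot; python3 - <<'E'
from h import *
for i in range(1):
    im=ctrl.camera('wrist');o=ctrl.get_obs();print(o['wrist_force'],o['eef_pos'])
cv2.imwrite('pics/w3.png',im[:,:,::-1])
E
```

```text
time_s: 8.62
eef_pos: [0.6149, -0.0012, 0.0676]
wrist_force: [-1.8, 0.1, 8.5]
opening: 0.305
time_s: 8.88
eef_pos: [0.6149, -0.0012, 0.0668]
wrist_force: [-2.8, 0.1, 7.5]
opening: 0.306
time_s: 9.25
eef_pos: [0.6149, -0.0012, 0.0661]
wrist_force: [-3.3, 0.7, 8.7]
opening: 0.304
[-2.98083208  0.59149751  7.77832272] [ 0.61492861 -0.00120257  0.06615231]
```

View pics/w3.png

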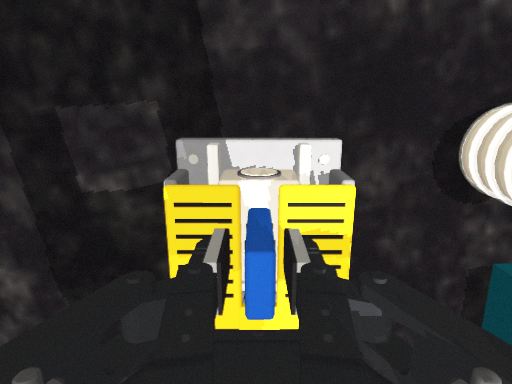

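```bash
for i in a; do python3 -m pendant '[0,0,0,0,0,0,0.02, 0,0,0,0,0,0,0.015]';python3 -m pendant '[0,0,0,0,0,0,0.012, 0,0,0,0,0,0,0.008]'; python3 -m pendant '[0,0,0,0,0,0,0, 0,0,0,0,0,0,0, 0,0,0,0,0,0,0]'; done | grep -v rot
```

```text
time_s: 9.55
eef_pos: [0.6152, -0.0018, 0.0664]
wrist_force: [-2.1, -1.4, 8.4]
opening: 0.175
time_s: 9.8
eef_pos: [0.6154, -0.0019, 0.0665]
wrist_force: [-2.3, -2.3, 8.4]
opening: 0.131
time_s: 10.18
eef_pos: [0.6154, -0.0019, 0.0665]
wrist_force: [-3.0, -1.5, 9.1]
opening: 0.132
```

```bash
for i in a; do python3 -m pendant '[-0.00195,0.00047,0,0,0,0,0, -0.00195,0.00047,0,0,0,0,0]';python3 -m pendant '[-0.00195,0.00047,0,0,0,0,0, -0.00195,0.00047,0,0,0,0,0]';  done | grep -v rot
```

```text
time_s: 10.42
eef_pos: [0.6142, -0.0015, 0.0674]
wrist_force: [5.1, -2.8, 5.9]
opening: 0.131
time_s: 10.68
eef_pos: [0.6104, -0.0003, 0.0676]
wrist_force: [5.1, -1.9, 5.3]
opening: 0.135
```

```bash
for i in a; do python3 -m pendant '[-0.00195,0.00047,-0.0006,0,0,0,0, -0.00195,0.00047,-0.0006,0,0,0,0]';python3 -m pendant '[-0.00195,0.00047,0,0,0,0,0, -0.00195,0.00047,0,0,0,0,0]';  done | grep -v rot
```

```text
time_s: 10.92
eef_pos: [0.607, 0.0006, 0.0667]
wrist_force: [7.6, -1.7, 7.2]
opening: 0.131
time_s: 11.18
eef_pos: [0.6031, 0.0015, 0.0667]
wrist_force: [6.4, -2.0, 6.7]
opening: 0.131
```

```bash
python3 -m pendant '[-0.00195,0.00047,-0.0003,0,0,0,0, -0.00195,0.00047,0,0,0,0,0]' | grep -v rot;python3 - <<'E'
from h import *
im=ctrl.camera('wrist');cv2.imwrite('pics/w4.png',im[:,:,::-1])
E
```

```text
time_s: 11.42
eef_pos: [0.5997, 0.0024, 0.0667]
wrist_force: [6.8, -2.3, 7.3]
opening: 0.13
```

View pics/w4.png

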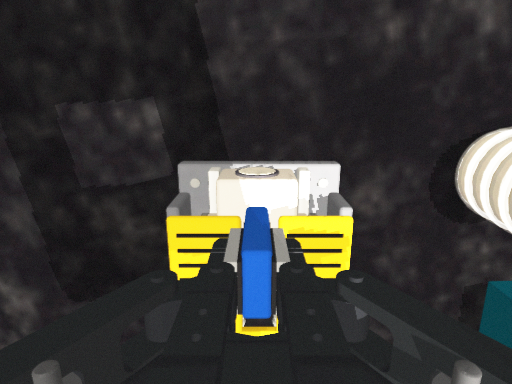

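```bash
for i in a; do python3 -m pendant '[-0.0029,0.0007,0,0,0,0,0, -0.0029,0.0007,0,0,0,0,0, -0.0029,0.0007,0,0,0,0,0]';python3 -m pendant '[-0.0029,0.0007,0,0,0,0,0, -0.0029,0.0007,0,0,0,0,0, -0.0029,0.0007,0,0,0,0,0]';python3 -m pendant '[-0.0039,0.0009,0,0,0,0,0, -0.0039,0.0009,0,0,0,0,0, -0.0039,0.0009,0.0003,0,0,0,0]';  done | grep -v rot
```

```text
time_s: 11.85
eef_pos: [0.5908, 0.0045, 0.0666]
wrist_force: [6.2, -1.5, 6.9]
opening: 0.129
time_s: 12.22
eef_pos: [0.5821, 0.0066, 0.0665]
wrist_force: [6.1, -0.6, 5.3]
opening: 0.13
time_s: 12.6
eef_pos: [0.5695, 0.0096, 0.0663]
wrist_force: [3.9, -0.5, 5.5]
opening: 0.132
```

```bash
for i in a; do python3 -m pendant '[-0.0058,0.0014,0,0,0,0,0, -0.0058,0.0014,0,0,0,0,0, -0.0058,0.0014,0,0,0,0,0, -0.0058,0.0014,0,0,0,0,0]';python3 -m pendant '[-0.0058,0.0014,0,0,0,0,0, -0.0058,0.0014,0,0,0,0,0, -0.0058,0.0014,0,0,0,0,0, -0.0058,0.0014,0.0005,0,0,0,0]';  done | grep -v rot
python3 - <<'E'
from h import *
im=ctrl.camera('scene');cv2.imwrite('pics/s4.png',cv2.resize(im[90:300,170:350,::-1],None,fx=3,fy=3,interpolation=2))
E
```

```text
time_s: 13.1
eef_pos: [0.546, 0.0152, 0.066]
wrist_force: [3.8, -0.5, 5.0]
opening: 0.13
time_s: 13.6
eef_pos: [0.5184, 0.0219, 0.064]
wrist_force: [0.7, -0.0, -1.9]
opening: 0.132
```

View pics/s4.png

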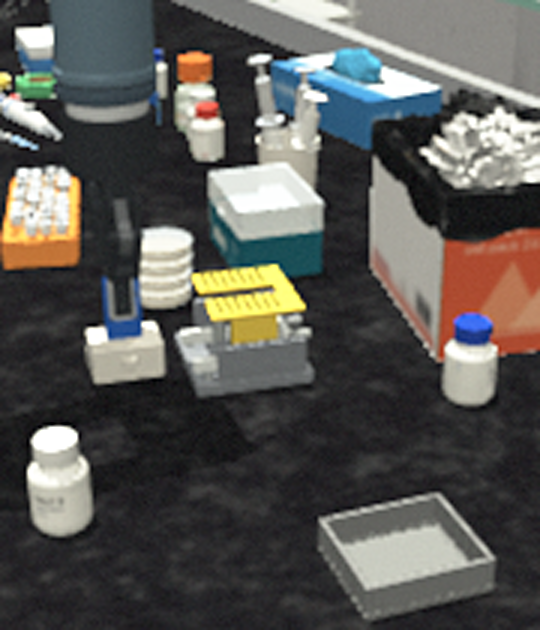

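```bash
python3 -m pendant '[0,0,0.015,0,0,0,0, 0,0,0.025,0,0,0,0, 0,0,0.03,0,0,0,0, 0,0,0.025,0,0,0,0]' | grep -v rot; python3 - <<'E'
from h import *
from scipy.optimize import minimize
m=np.load('m.npz')
def box(p):
    P=[[sx*.045,sy*.04,z] for sx in(-1,1) for sy in(-1,1) for z in(0,.025)]
    return dock2w(p,P)
def iou(p,ns):
    s=0
    for n in ns:
        q=proj(cam(n),box(p)).astype(np.float32);h=cv2.convexHull(q)[:,0]
        M=polymask([h*1.0]) if 0 else None
        # supersample
        M=np.zeros((384*4,512*4),np.uint8);cv2.fillConvexPoly(M,np.round((h+.5)*4*16).astype(np.int32),1,shift=4)
        T=cv2.resize(m[n+'_tray'].astype(np.uint8),None,fx=4,fy=4,interpolation=0)
        s-=(M&T).sum()/(M|T).sum()
    return s
for ns in (['top'],['scene'],['top','scene']):
    r=minimize(iou,[.58,-.302,-.15],args=(ns,),method='Nelder-Mead',options=dict(initial_simplex=[[.58,-.302,-.15],[.585,-.302,-.15],[.58,-.297,-.15],[.58,-.302,-.1]]))
    print(ns,r.x.round(4),np.degrees(r.x[2]),r.fun)
E
```

```text
time_s: 14.15
eef_pos: [0.5205, 0.0215, 0.1622]
wrist_force: [0.4, 0.1, -1.5]
opening: 0.13
['top'] [ 0.5821 -0.3043 -0.1446] -8.284932801238476 -0.9110033022137062
['scene'] [ 0.5782 -0.3071 -0.1263] -7.236181768302145 -0.9353325456946279
['top', 'scene'] [ 0.58   -0.306  -0.1289] -7.3866568889773765 -1.8180337216059703
```

```bash
python3 -m pendant '[0.003,-0.015,0,0,0,0.5,0, 0.006,-0.03,0,0,0,0.8,0, 0.006,-0.035,0,0,0,0.9,0, 0.006,-0.035,0,0,0,0.9,0, 0.006,-0.035,0,0,0,0.9,0, 0.006,-0.035,0,0,0,0.9,0, 0.006,-0.035,0,0,0,0.9,0, 0.006,-0.035,0,0,0,0,0, 0.006,-0.035,0,0,0,0,0, 0.006,-0.025,0,0,0,0,0, 0.002,-0.012,0,0,0,0,0, 0,0,0,0,0,0,0]'; python3 -m pendant '[0,0,-0.02,0,0,0,0, 0,0,-0.02,0,0,0,0, 0,0,0,0,0,0,0]';  python3 - <<'E'
from h import *
o=ctrl.get_obs();im=ctrl.camera('wrist');cv2.imwrite('pics/w5.png',im[:,:,::-1])
np.savez('w5.npz',im=im,p=o['eef_pos'],q=o['eef_rot']);T=Rq(o['eef_rot']);print(o['eef_pos'],T.round(3))
im=ctrl.camera('scene');cv2.imwrite('pics/s5.png',cv2.resize(im[150:300,200:360,::-1],None,fx=4,fy=4,interpolation=2))
c=cam('wrist',(o['eef_pos'],o['eef_rot']))
print(proj(c,dock2w([.58,-.305,np.radians(-7.7)],[[a*.045,b*.04,.025] for a,b in((-1,-1),(-1,1),(1,1),(1,-1))])).round(0))
E
```

```text
time_s: 15.65
eef_pos: [0.578, -0.306, 0.1588]
eef_rot: [0.706, -0.705, 0.049, -0.048]
wrist_force: [0.1, 0.3, -0.0]
opening: 0.136
time_s: 16.02
eef_pos: [0.5769, -0.3032, 0.1161]
eef_rot: [0.707, -0.704, 0.05, -0.046]
wrist_force: [0.8, 1.1, -0.8]
opening: 0.129
[ 0.57689636 -0.30316136  0.11613909] [[ 0.991 -0.005  0.135]
 [-0.135  0.004  0.991]
 [-0.005 -1.     0.003]]
[[200. 142.]
 [311. 142.]
 [306. 256.]
 [205. 256.]]
```

View pics/w5.png

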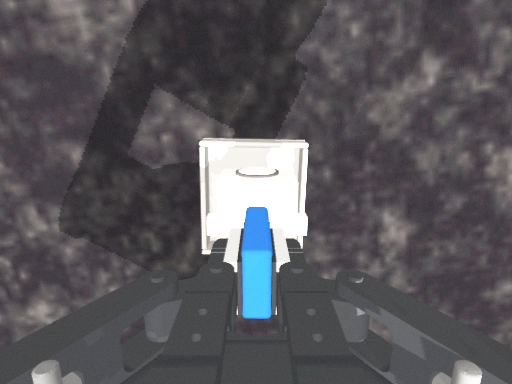

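View pics/s5.png

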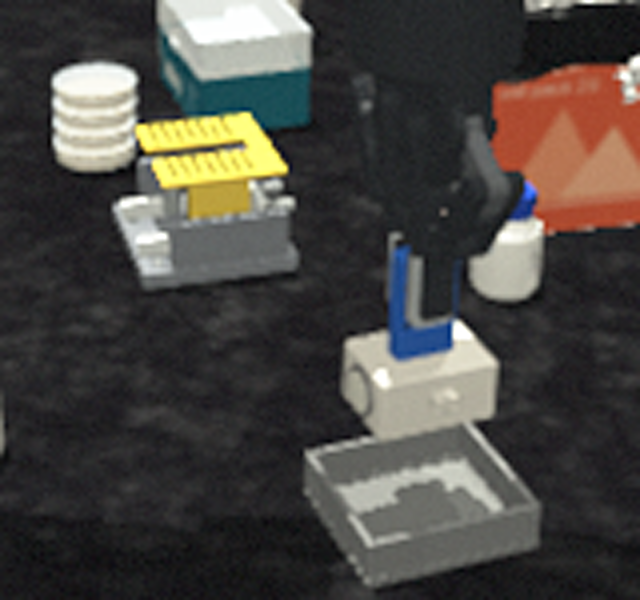

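```bash
python3 -m pendant '[0.001,-0.003,-0.008,0,0,0,0, 0.001,0,-0.015,0,0,0,0, 0,0,-0.01,0,0,0,0, 0,0,0,0,0,0,0]';  python3 - <<'E'
from h import *
o=ctrl.get_obs();im=ctrl.camera('wrist');cv2.imwrite('pics/w6.png',im[:,:,::-1])
T=Rq(o['eef_rot']);print(o['eef_pos'],T.round(3))
E
```

```text
time_s: 16.62
eef_pos: [0.5798, -0.3077, 0.085]
eef_rot: [0.706, -0.705, 0.049, -0.047]
wrist_force: [-0.7, -0.9, -0.8]
opening: 0.136
[ 0.57976792 -0.30769307  0.08497711] [[ 0.991 -0.002  0.136]
 [-0.136  0.002  0.991]
 [-0.003 -1.     0.002]]
```

View pics/w6.png

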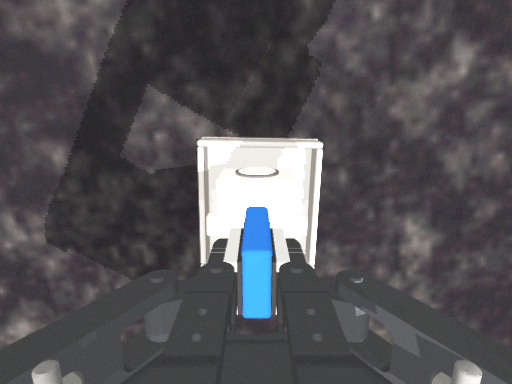

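```bash
python3 - <<'E'
from h import *
o=ctrl.get_obs();c=cam('wrist',(o['eef_pos'],o['eef_rot']))
T=Rq(o['eef_rot'])
for uv in((198,137.5),(322,139.5)):
    P=atz(c,uv,.025);print(P,(T.T@(P-o['eef_pos'])).round(4))
E
```

```text
[ 0.52835197 -0.33873432  0.025     ] [-0.0472  0.0609 -0.0375]
[ 0.54009426 -0.26184777  0.025     ] [-0.046   0.061   0.0402]
```

```bash
python3 -m pendant '[-0.0015,0.0015,-0.004,0,0,0,0, 0,0,-0.006,0,0,0,0, 0,0,-0.006,0,0,0,0, 0,0,-0.004,0,0,0,0, 0,0,0,0,0,0,0]';python3 -m pendant '[0,0,-0.002,0,0,0,0, 0,0,-0.002,0,0,0,0,0,0,0,0,0,0,0]'
```

```text
time_s: 17.3
eef_pos: [0.5789, -0.3066, 0.0662]
eef_rot: [0.706, -0.705, 0.048, -0.048]
wrist_force: [-0.7, 0.2, -1.3]
opening: 0.132
time_s: 17.68
eef_pos: [0.5791, -0.3068, 0.0626]
eef_rot: [0.706, -0.705, 0.048, -0.048]
wrist_force: [-0.1, -0.2, -1.0]
opening: 0.132
```

```bash
for i in a; do python3 -m pendant '[0,0,-0.0015,0,0,0,0, 0,0,-0.0015,0,0,0,0,0,0,0,0,0,0,0]';python3 -m pendant '[0,0,-0.001,0,0,0,0, 0,0,0,0,0,0,0]';python3 -m pendant '[0,0,-0.001,0,0,0,0, 0,0,0,0,0,0,0]';python3 -m pendant '[0,0,-0.001,0,0,0,0, 0,0,0,0,0,0,0]'; done | grep -v rot
```

```text
time_s: 18.05
eef_pos: [0.5791, -0.3068, 0.0596]
wrist_force: [-0.4, 0.7, -1.7]
opening: 0.13
time_s: 18.3
eef_pos: [0.5792, -0.3068, 0.0587]
wrist_force: [-0.4, 0.3, -0.7]
opening: 0.13
time_s: 18.55
eef_pos: [0.5791, -0.3068, 0.0577]
wrist_force: [-0.0, -1.7, -0.4]
opening: 0.133
time_s: 18.8
eef_pos: [0.5791, -0.3068, 0.0566]
wrist_force: [1.1, -0.4, -1.4]
opening: 0.13
```

```bash
for i in a; do python3 -m pendant '[0,0,-0.001,0,0,0,0, 0,0,0,0,0,0,0]';python3 -m pendant '[0,0,-0.001,0,0,0,0, 0,0,0,0,0,0,0]';python3 -m pendant '[0,0,-0.001,0,0,0,0, 0,0,0,0,0,0,0]'; done | grep -v rot
```

```text
time_s: 19.05
eef_pos: [0.5793, -0.3069, 0.0565]
wrist_force: [-1.6, 2.0, 4.9]
opening: 0.134
time_s: 19.3
eef_pos: [0.5794, -0.3069, 0.0565]
wrist_force: [-4.8, 4.1, 11.5]
opening: 0.131
time_s: 19.55
eef_pos: [0.5794, -0.3069, 0.0564]
wrist_force: [-7.4, 5.0, 16.4]
opening: 0.133
```

```bash
for i in a; do python3 -m pendant '[0,0,0.002,0,0,0,0, 0,0,0.0005,0,0,0,0]';python3 -m pendant '[0,0,0,0,0,0,0.02, 0,0,0,0,0,0,0.03, 0,0,0,0,0,0,0.04, 0,0,0,0,0,0,0.04]'; done | grep -v rot; python3 - <<'E'
from h import *
im=ctrl.camera('wrist');cv2.imwrite('pics/w7.png',im[:,:,::-1])
E
```

```text
time_s: 19.8
eef_pos: [0.5795, -0.307, 0.0564]
wrist_force: [-0.2, 0.3, -0.2]
opening: 0.131
time_s: 20.3
eef_pos: [0.5792, -0.3069, 0.0562]
wrist_force: [-0.4, -1.1, -0.2]
opening: 0.47
```

View pics/w7.png

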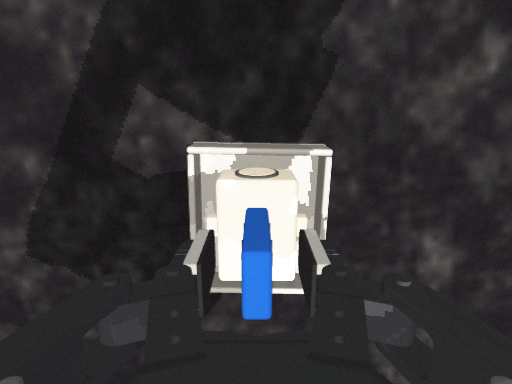

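Fingers are clear of the tab on both sides and the cassette sits inside the tray walls. I'll retreat straight up.

```bash
python3 -m pendant '[0,0,0.01,0,0,0,0.04, 0,0,0.03,0,0,0,0.04, 0,0,0.04,0,0,0,0.04, 0,0,0.04,0,0,0,0.04, 0,0,0.04,0,0,0,0.04, 0,0,0,0,0,0,0.04, 0,0,0,0,0,0,0.04]' | grep -v rot; python3 - <<'E'
from h import *
o=ctrl.get_obs();im=ctrl.camera('wrist');cv2.imwrite('pics/w8.png',im[:,:,::-1])
im=ctrl.camera('scene');cv2.imwrite('pics/s8.png',cv2.resize(im[150:310,165:365,::-1],None,fx=4,fy=3.75,interpolation=2))
ctrl.camera('top')
for t in ("white_bottle_mid","small_bottle_mid","dishes_mid"):
  for n in ('top','scene'):
    s=ctrl.silhouettes(t,n); print(t,n,s[0]['bbox'] if s else None)
E
```

```text
time_s: 21.22
eef_pos: [0.579, -0.3067, 0.2164]
wrist_force: [0.2, 0.4, -0.1]
opening: 0.466
white_bottle_mid top [273.0, 121.2, 296.1, 143.7]
white_bottle_mid scene [318.4, 195.7, 334.2, 225.0]
small_bottle_mid top [281.7, 281.1, 300.3, 296.7]
small_bottle_mid scene [181.1, 232.8, 199.6, 266.9]
dishes_mid top [138.4, 174.9, 168.5, 209.5]
dishes_mid scene [211.1, 164.1, 231.3, 191.5]
```

View pics/w8.png

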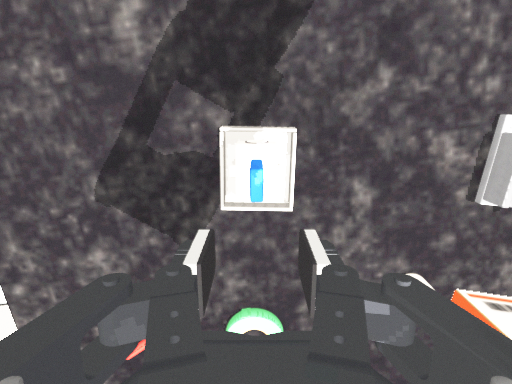

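View pics/s8.png

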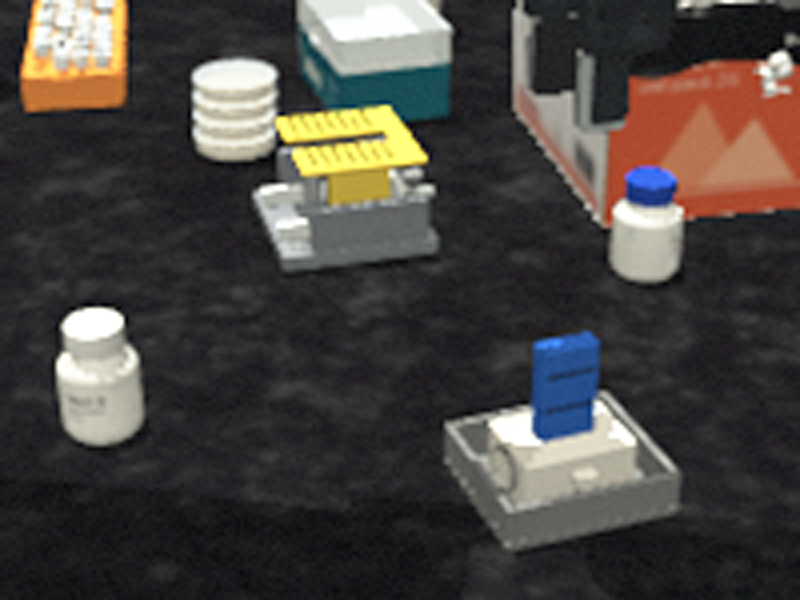

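The wrist view shows the tab at about (257,180), centred in the tray (220–297 × 127–211). The scene view shows the cassette upright in the tray, with the bottles and dishes in place.

```bash
python3 -c "
from bench import ctrl
print(ctrl.hand_in(), ctrl.get_obs()['time_s'])"
```

```text
the job is handed in; nothing more can be done
the job is handed in; nothing more can be done
```

The cassette is out of its dock and standing released in the grey tray. I handed the job in shortly after 21 s on the robot's clock; `hand_in` gives no verdict.

- **Release plate:** I felt the plate at a tool height of about 70.7 mm and pressed it about 4.6 mm by the tool height. The wrist force was about 8 N.
- **Slide out:** I gripped the tab and slid the cassette straight out with the plate held. In the first 5 mm the tool rose about 1 mm, leaving the plate about 3 mm down by the tool height. I pressed it back down before the 12 mm point. The pull stayed under about 8 N.
- **Setting down:** I lowered the cassette until it touched the tray floor at the predicted height, about 56.5 mm. I kept lowering until the wrist force reached about 16 N, then took the load off before opening the fingers.

**Last checks:** The pictures show the cassette upright and about centred in the tray, with the gripper about 0.16 m above it. The two bottles and the dishes stayed within 3 pixels of their first positions, which is only detector noise. No check failed. The top and scene cameras disagreed by about 4 mm on the tray's position, so I corrected it with the wrist camera before lowering the cassette.

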